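Make up two shoe repair kits

TASK

Make up the parts for two shoe repair jobs: put the tallest of the three heel blocks and the cork half sole into the long tray, and the lowest heel block and the full tin of tacks into the square tray. The two closed tins look alike, so lift them to feel which is heavier: that is the full one. Everything in a tray must lie right way up and flat on the tray's floor; leave the middle-height heel where it is, and the empty tin standing upright on the bench outside the trays.

Things in the scene. Friction and masses are not known exactly. Their poses are not given: they have to be found in the camera images.
- tray_long: Shallow pale wooden tray, the long one: 220 mm along its x by 140 mm along its y outside, 208 x 128 mm inside. Fixed (does not move when pushed). Origin: centre of its underside, on the bench; x and y along its sides. Floor 8 mm above the bench, walls 6 mm thick, rim 22 mm above the bench, no dividers.
- tray_square: Shallow pale wooden tray, the square one: 160 x 160 mm outside, 148 x 148 mm inside. Fixed (does not move when pushed). Origin: centre of its underside, on the bench; x and y along its sides. Floor 8 mm above the bench, walls 6 mm thick, rim 22 mm above the bench, no dividers.
- heel_tall: Shoe heel block of pale layered wood with a dark rubber layer near its foot, the tallest of three: 52 mm high. D-shaped from above, 51 mm long (x) by 50 mm wide (y): flat face at x = -25.5 mm, flat parallel sides from there to x = 0, then a half round of radius 25 mm to x = +25.5 mm. 85 g, give or take a third. Origin: centre of the underside; z up.
- heel_middle: Shoe heel block of pale layered wood with a dark rubber layer near its foot, the middle one of three: 32 mm high. D-shaped from above, 51 mm long (x) by 50 mm wide (y): flat face at x = -25.5 mm, flat parallel sides from there to x = 0, then a half round of radius 25 mm to x = +25.5 mm. 55 g, give or take a third. Origin: centre of the underside; z up.
- heel_low: Shoe heel block of pale layered wood with a dark rubber layer near its foot, the lowest of three: 16 mm high. D-shaped from above, 51 mm long (x) by 50 mm wide (y): flat face at x = -25.5 mm, flat parallel sides from there to x = 0, then a half round of radius 25 mm to x = +25.5 mm. 30 g, give or take a third. Origin: centre of the underside; z up.
- half_sole: Half sole (front part of a shoe sole) of brown cork, 100 mm long (x, -50 to +50), 20 mm thick: from x = -50 to 0 its sides are parallel and 54 mm apart (y); the toe is a round of radius 30 mm about x = +20 mm. About 40 g. Origin: centre of the underside; z up.
- tin_1: One of two closed round metal tins that look exactly alike, plain silver-grey, 57 mm in diameter, 42 mm high. One is full of tacks (about 330 g), the other empty (about 60 g), each give or take 15 percent; nothing but the weight tells which. Origin: centre of the underside; z up.
- tin_2: One of two closed round metal tins that look exactly alike, plain silver-grey, 57 mm in diameter, 42 mm high. One is full of tacks (about 330 g), the other empty (about 60 g), each give or take 15 percent; nothing but the weight tells which. Origin: centre of the underside; z up.
Not all that is in view belongs to the job. Of the things shaped like the half_sole, the brown one is meant.

How it is judged:
By the outcome, as a careful person would: the job done as asked, in the order asked, and still so for the second after the job is handed in, with the robot touching nothing.
It also fails if it takes over 125 s, if anything falls off the work surface, if the arm or the gripper's body presses on something with over 40 N, if the wrist force passes 120 N, or if a joint passes its speed limit or range.

ROBOT

A 6-joint arm with a two-finger parallel gripper is mounted at the origin on the work surface. World frame = base frame: x ahead of the robot, y to its left, z up, the work surface at z = 0. Lengths are in m, angles in rad, forces in N, time in s.
With the tool pointing down it reaches from about 0.35 to 0.975 m from the base axis. Payload 4.9 kg.
Tool frame: the origin (TCP) lies between the finger pads; the fingertips stand robot.tcp_to_tips ahead of it and the grasp point (between the pads) lies 2 mm behind it (robot.tcp_to_tips is the distance from the TCP to the fingertips, in m); z points along the fingers, x is the direction in which the jaws open and shut, and the axes are right-handed (so a half turn about z gives the same grasp; the last joint's range is limited). The gripper opens to 85 mm and grips with 20 to 120 N. Pads are 22 mm wide; open, the fingers measure 114 mm over their backs; the gripper's body (76 mm by 85 mm) begins 54 mm behind the grasp point. The pads swing forward as they close: fully open they stand 13 mm farther back than shut.
Start: joints at [-0.119, 0.053, 1.613, -0, 1.476, -0.119], TCP at [0.625, 0, 0.248] pointing down, gripper open.
Joint ranges: [-3.01, 3.01], [-1.01, 2.22], [0.06, 2.58], [-1.02, 4.17], [0.09, 2.62], [-3.14, 3.14]. Speed limits (rad/s): [2.57, 2.57, 3.14, 3.14, 3.14, 3.14].

INTERFACE

Orientations are given as a rotation vector (axis times angle).
In Python, from bench import monitor, camera, camera_model, workorder, nets, robot gives the robot as it stands.
- The arm moves only by the tool move_arm, never from a script. Its argument "commands" is a list that holds one entry, the list of rows, each a list of 5 numbers: the shift along the tool's x, y, z in mm, then the turn about the tool's z in rad, then the gripper's target within -1 to 1 (fully open at 1, half-way at 0, shut at -1). In form: [[[dx, dy, dz, turn, hand], ...]]. A call has 1 to 20 rows; each row shifts and turns the commanded pose from where the row before left it, along the tool's axes as they then stand; what a row does not reach is not made up. A row lasts 1/10 s, in which the tool goes at most 50 mm and 8.59 degrees, less where a joint would pass 70% of its speed; a pose out of reach is approached as far as the arm can. A call is refused whole if a number of a shift passes 50 or a number of a turn 0.15, either way. A call with a gripper value outside its range is refused whole. The fingers move at their own pace and stop on an object; "squeeze" is the grip in N (left out, the last holds). Time passes only in rows, so rows that do not move let the fingers close. It gives the time, the measured TCP pose, the force and the opening at its end, in the units of the state.
- monitor.observe(): the state, without advancing time (a new reading comes with each control period).
- camera(name): name is "scene" or "side" or "wrist"; returns (picture, depth): 420x560x3 uint8, red, green, blue; 420x560 float32, m along the optical axis (not along the pixel's ray), 0 where there is no reading.
- camera_model(name): a dict with "fx", "fy", "cx", "cy" (pixels), "R" (3x3) and "t" (3): a world point X has camera coordinates R X + t; the wrist camera has in their place "mount" (4x4, takes a point from camera to tool coordinates, whose origin is the TCP and whose axes are the tool frame's). Camera axes: x right, y down, z forward; pixel columns grow to the right and rows downward; lengths in m; the calibration is good to about 2 mm. A picture is of the moment at which its call begins: read the wrist's pose just before it. camera_model takes no time and is no camera call.
- workorder.job_done(): hands the job in, once; it reports no verdict.
Trained networks look in the newest picture that a camera, given by its name, has taken for a name from the list of things; names that differ only in an ending like _2 or _b are one class to them, and where a whole thing is asked for, a point or a joint stands for the part that bears it (a point fixed in the world has none). Each returns a list of dicts, best first, with "score" (0 to 1); they miss things now and then, are a little off and sometimes report something else, mostly with a low value. They report only what shows in the picture. A call takes as long as a camera call. They do not tell look-alikes from the thing itself.
- nets.trace(label, camera): "region" (420x560 bool, what is visible of it) and "point" ([column, row] in pixels, amid what is visible of it).
- nets.place_of(label, camera): "point" ([column, row] in pixels: a listed point, or the origin of a listed thing).
The state is a dict: "time_s": time; "joint_positions": joint angles; "joint_velocities": joint speeds; "tau": joint torques, N m; "tool_pos": TCP position; "ee_rot": TCP orientation; "ft_force": force on the tool from outside, world axes, zero at the start; "wrist_torque": the same for the moment, N m; "finger_gap": finger opening in m.
Only numpy, scipy, OpenCV 4.12 (cv2) and the standard library are available. Lean on these libraries where they do the work, as an engineer would, in place of code of your own. Each camera call takes 0.05 s, during which the arm holds its last target. There are 200 camera calls.

## Working session

There is one attempt and no reset: what is moved stays moved. The work goes in short steps, Python scripts to look and compute and a tool call to move; the robot and the scene stay as the last step left them, time stands still between calls to the robot, and variables do not carry over. Pictures are saved under pics/ and viewed, about 12 in all and at most 16, crops included, and the job is handed in when it is done.

Besides the shell and the picture viewer there is one more tool, called after "Call:" as name(argument=value, ...) on one line, values as JSON. move_arm: Moves the arm, as the interface text tells. Its arguments: {"type":"object","properties":{"commands":{"type":"array","items":{"type":"array","items":{"type":"array","items":{"type":"number"}}}},"squeeze":{"type":"number"}},"required":["commands"]}

```bash
mkdir -p pics; ls
python3 - <<'E'
from bench import monitor,camera,camera_model,robot
import cv2,numpy as np
print(monitor.observe()); print([ (a,getattr(robot,a)) for a in dir(robot) if a[0]!='_'])
for n in ("scene","side"):
    p,d=camera(n); cv2.imwrite(f"pics/{n}0.png",p[:,:,::-1]); np.savez(f"{n}0.npz",p=p,d=d)
    m=camera_model(n); print(n,m)
print(camera_model("wrist"))
E
```

```text
pics
{'time_s': 0.0, 'joint_positions': array([-1.18980051e-01,  5.33653302e-02,  1.61432675e+00,  2.36628536e-05,
        1.47599001e+00, -1.18983375e-01]), 'joint_velocities': array([ 5.09599074e-04,  3.85599279e-04, -1.08526302e-04, -5.38267482e-04,
       -1.61863562e-03,  7.82782360e-05]), 'tau': array([ 2.70554956e-04, -3.93670499e+01, -3.70175600e+01, -1.62778279e-04,
        6.93513779e-03, -6.06393527e-06]), 'tool_pos': array([6.24401551e-01, 9.06534369e-05, 2.47038166e-01]), 'ee_rot': array([-3.14131956e+00, -1.66429554e-06,  3.25420508e-03]), 'ft_force': array([ 0.31512426, -0.65052991, -0.72031212]), 'wrist_torque': array([-0.02748152,  0.00119224,  0.00889793]), 'finger_gap': 0.08523566225528463}
[('IKError', <class 'bench.IKError'>), ('tcp_to_tips', 0.017)]
scene {'fx': 506.58277982404957, 'fy': 506.58277982404957, 'cx': 283.77447769738166, 'cy': 206.39323229754575, 'R': array([[ 0.5278218 ,  0.84935331, -0.00175963],
       [ 0.72712849, -0.45293522, -0.51588162],
       [-0.43896277,  0.27101409, -0.85665807]]), 't': array([-0.29407354, -0.28798239,  1.62140768])}
side {'fx': 379.59135472400396, 'fy': 379.59135472400396, 'cx': 273.6415684696529, 'cy': 207.84338895746728, 'R': array([[-0.89556225, -0.44483967, -0.00926985],
       [-0.31372264,  0.64609376, -0.69580239],
       [ 0.3155097 , -0.62022619, -0.71817345]]), 't': array([0.45641813, 0.13486552, 0.913135  ])}
{'fx': 320.5573519951614, 'fy': 320.5573519951614, 'cx': 289.6354560625191, 'cy': 212.45914597246252, 'mount': array([[ 9.99999842e-01,  2.27042736e-04,  5.14680760e-04,
         7.57741749e-04],
       [-3.69890392e-04,  9.54714608e-01,  2.97522909e-01,
        -7.64833672e-02],
       [-4.23822825e-04, -2.97523052e-01,  9.54714540e-01,
        -1.25622752e-01],
       [ 0.00000000e+00,  0.00000000e+00,  0.00000000e+00,
         1.00000000e+00]])}
```

View pics/scene0.png

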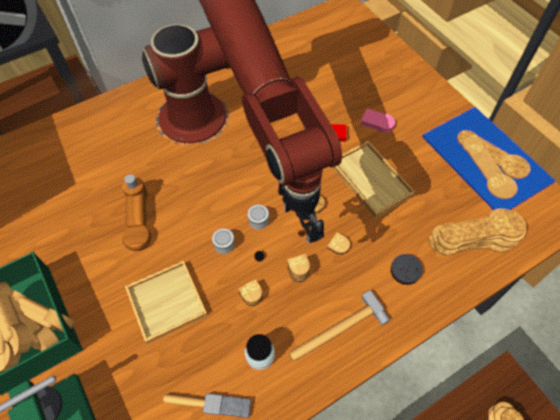

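View pics/side0.png

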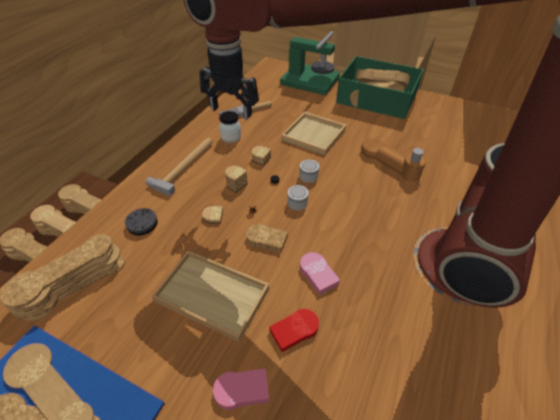

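The scene view shows tins at (258,216) and (223,240), heels at (251,292), (299,266) and (340,243), and trays at (166,300) and (375,178). The side view shows the brown half sole at (266,236). Next I'll make a fused top-down map with height blobs.

```bash
cat > h.py <<'E'
import numpy as np,cv2
from scipy.spatial.transform import Rotation
from bench import monitor,camera,camera_model
def cloud(n,d=None,p=None):
    """points (N,3), colours (N,3)"""
    m=camera_model(n)
    if n=="wrist":
        s=monitor.observe()
    if d is None: p,d=camera(n)
    v,u=np.nonzero(d>0.02); z=d[v,u]
    X=np.c_[(u-m["cx"])/m["fx"]*z,(v-m["cy"])/m["fy"]*z,z]
    if n=="wrist":
        M=m["mount"]; X=X@M[:3,:3].T+M[:3,3]
        X=X@Rotation.from_rotvec(s["ee_rot"]).as_matrix().T+s["tool_pos"]
    else: X=(X-m["t"])@m["R"]
    return X,p[v,u]
def ortho(X,C,x0,x1,y0,y1,res,zmax=.12):
    """top-down: row ~ -x, column ~ -y (x up, y left)"""
    k=(X[:,0]>x0)&(X[:,0]<x1)&(X[:,1]>y0)&(X[:,1]<y1)&(X[:,2]<zmax); X,C=X[k],C[k]
    o=np.argsort(X[:,2]); X,C=X[o],C[o]
    H=np.full((int((x1-x0)/res)+1,int((y1-y0)/res)+1),-1.); I=np.zeros(H.shape+(3,),np.uint8)
    r=((x1-X[:,0])/res).astype(int); c=((y1-X[:,1])/res).astype(int)
    H[r,c]=X[:,2]; I[r,c]=C
    return H,I
E
python3 - <<'E'
from h import *
L=[]
for n in ("scene","side"):
    f=np.load(n+"0.npz"); X,C=cloud(n,f["d"],f["p"]); 
    k=(abs(X[:,2])<.006)&(X[:,0]>.4)&(X[:,0]<.8)&(abs(X[:,1])<.3); print(n,"bench z",np.median(X[k,2]))
    L.append((X,C))
X=np.vstack([l[0] for l in L]);C=np.vstack([l[1] for l in L])
x0,x1,y0,y1,res=.25,.95,-.4,.45,.00125
H,I=ortho(X,C,x0,x1,y0,y1,res)
H=cv2.morphologyEx(H.astype(np.float32),cv2.MORPH_CLOSE,np.ones((3,3)));I=cv2.dilate(I,np.ones((2,2)))
M=cv2.morphologyEx(((H>.007)).astype(np.uint8),cv2.MORPH_OPEN,np.ones((3,3)))
n,lab,st,ce=cv2.connectedComponentsWithStats(M)
for i in range(1,n):
    if st[i,4]<300: continue
    m=(lab==i).astype(np.uint8); c=max(cv2.findContours(m,0,1)[0],key=cv2.contourArea); (a,b),(w,h),t=cv2.minAreaRect(c)
    print(i,"xy %.3f %.3f"%(x1-b*res,y1-a*res),"size %.0f %.0f ang %.0f"%(w*res*1e3,h*res*1e3,t),"z90 %.3f z50 %.3f"%tuple(np.percentile(H[lab==i],[90,50])),I[lab==i].mean(0).astype(int))
    cv2.putText(I,str(i),(int(a),int(b)),0,.5,(255,255,0),1)
cv2.imwrite("pics/top0.png",I[:,:,::-1])
E
```

```text
scene bench z -0.0005987343312798804
side bench z 0.0025563985289931766
1 xy 0.814 -0.342 size 157 44 ang 38 z90 0.021 z50 0.018 [144 136 127]
2 xy 0.823 -0.009 size 88 262 ang 90 z90 0.028 z50 0.024 [177 145 101]
3 xy 0.780 0.401 size 121 84 ang 13 z90 0.072 z50 0.070 [178 134  78]
4 xy 0.780 0.239 size 80 83 ang 39 z90 0.025 z50 0.023 [70 65 64]
5 xy 0.771 -0.198 size 67 72 ang 45 z90 0.088 z50 0.084 [70 69 66]
6 xy 0.637 -0.001 size 53 53 ang 13 z90 0.055 z50 0.053 [192 156  94]
7 xy 0.629 0.134 size 52 55 ang 67 z90 0.019 z50 0.017 [186 152  93]
8 xy 0.629 -0.138 size 52 54 ang 90 z90 0.035 z50 0.032 [187 153  91]
9 xy 0.526 -0.328 size 154 163 ang 4 z90 0.023 z50 0.010 [191 164 104]
10 xy 0.499 0.338 size 222 143 ang 89 z90 0.023 z50 0.010 [143 121  82]
12 xy 0.571 -0.381 size 39 38 ang 90 z90 0.011 z50 0.009 [203 180 117]
15 xy 0.541 -0.067 size 28 28 ang 90 z90 0.016 z50 0.013 [51 35 26]
20 xy 0.463 0.145 size 100 56 ang 80 z90 0.023 z50 0.022 [136 106  68]
21 xy 0.490 -0.369 size 32 61 ang 83 z90 0.012 z50 0.009 [191 170 110]
22 xy 0.477 -0.295 size 34 40 ang 90 z90 0.011 z50 0.009 [179 157 101]
23 xy 0.459 -0.129 size 56 59 ang 90 z90 0.046 z50 0.043 [145 142 139]
31 xy 0.444 -0.013 size 58 58 ang 90 z90 0.046 z50 0.044 [148 145 142]
36 xy 0.300 -0.317 size 75 121 ang 14 z90 0.046 z50 0.033 [148  90  41]
37 xy 0.306 0.182 size 61 101 ang 36 z90 0.023 z50 0.021 [164 118 133]
38 xy 0.294 0.333 size 101 61 ang 35 z90 0.023 z50 0.022 [177  45  39]
```

View pics/top0.png

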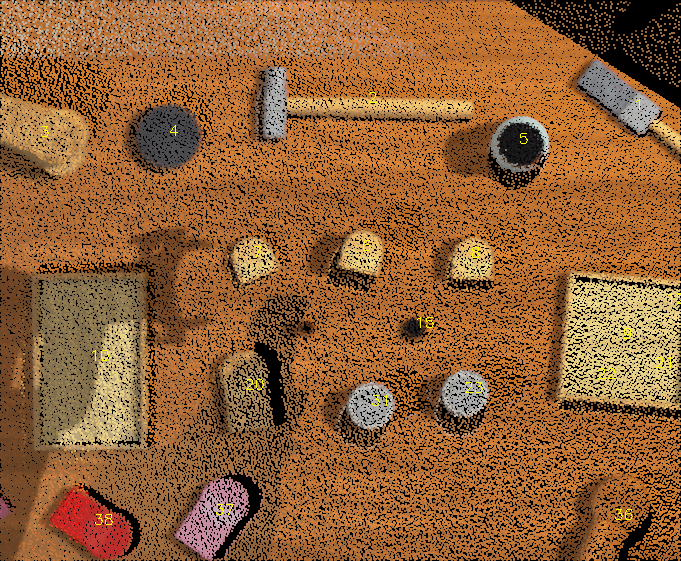

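The top map is clear: 6 = tall heel, 7 = low, 8 = middle, 20 = brown sole, 23/31 = tins, 9 = square tray, 10 = long tray. Next I'll fit the outlines for yaw.

```bash
cat >> h.py <<'E'
from scipy.optimize import differential_evolution
t=np.linspace(-np.pi/2,np.pi/2,25)
D=np.r_[[[-25.5,-25]],np.c_[.5+25*np.cos(t),25*np.sin(t)],[[-25.5,25]]]*1e-3
S=np.r_[[[-50,-27],[0,-27]],np.c_[20+30*np.cos(t),30*np.sin(t)],[[0,27],[-50,27]]]*1e-3
t2=np.linspace(0,2*np.pi,48); T=28.5e-3*np.c_[np.cos(t2),np.sin(t2)]
def fit(X,shape,xy,zlo,zhi,sym=False):
    """fit an outline to the points in [zlo,zhi] about xy; returns x,y,yaw deg, IoU"""
    r=.001; k=(np.hypot(X[:,0]-xy[0],X[:,1]-xy[1])<.075)&(X[:,2]>zlo)&(X[:,2]<zhi)
    P=((X[k,:2]-xy)/r+80).astype(int); M=np.zeros((160,160),np.uint8); M[P[:,1],P[:,0]]=1
    M=cv2.morphologyEx(M,cv2.MORPH_CLOSE,np.ones((5,5))); M=cv2.morphologyEx(M,cv2.MORPH_OPEN,np.ones((5,5)))
    n,l,st,_=cv2.connectedComponentsWithStats(M); M=(l==1+np.argmax(st[1:,4])).astype(np.uint8)
    def cost(p):
        c,s=np.cos(p[2]),np.sin(p[2]); Q=shape@np.array([[c,s],[-s,c]])+p[:2]
        A=np.zeros_like(M); cv2.fillPoly(A,[np.round((Q/r+80)*16).astype(np.int32)],1,shift=4)
        return -(A&M).sum()/(A|M).sum()
    o=differential_evolution(cost,[(-.03,.03)]*2+[(-np.pi,np.pi)],seed=0,maxiter=80,tol=1e-5)
    return np.round([*(o.x[:2]+xy),np.degrees(o.x[2]),-o.fun],4)
def tray(X,xy,R=.16):
    k=(abs(X[:,0]-xy[0])<R)&(abs(X[:,1]-xy[1])<R)&(X[:,2]>.017)&(X[:,2]<.028)
    M=np.zeros((400,400),np.uint8); P=((X[k,:2]-xy)*1e3+200).astype(int); M[P[:,1],P[:,0]]=1
    M=cv2.morphologyEx(M,cv2.MORPH_CLOSE,np.ones((5,5))); n,l,st,_=cv2.connectedComponentsWithStats(M)
    v,u=np.nonzero(l==1+np.argmax(st[1:,4]))
    (a,b),(w,h),t=cv2.minAreaRect(np.c_[u,v].astype(np.int32))
    return (a-200)/1e3+xy[0],(b-200)/1e3+xy[1],w,h,t
E
cat > f.py <<'E'
from h import *
L={n:cloud(n,*(lambda f:(f["d"],f["p"]))(np.load(n+"0.npz")))[0] for n in ("scene","side")}
L["wrist"]=cloud("wrist")[0]
L["side"][:,2]-=.0025
for nm,sh,xy,h in (("tall",D,(.637,-.001),.052),("low",D,(.629,.134),.016),("sole",S,(.463,.145),.020),("tin31",T,(.444,-.013),.042),("tin23",T,(.459,-.129),.042)):
    for n in L:
        try: print(nm,n,fit(L[n],sh,np.array(xy),h-.006,h+.006))
        except Exception as e: print(nm,n,"-",type(e).__name__)
for nm,xy in (("long",(.499,.338)),("square",(.526,-.33))):
    for n in ("scene","side"): print(nm,n,np.round(tray(L[n],np.array(xy)),3))
E
python3 f.py
```

```text
tall scene [ 6.66900000e-01  2.86000000e-02 -7.88848000e+01 -4.15186677e+15]
tall side [ 6.09500e-01 -2.18000e-02  4.88277e+01 -0.00000e+00]
tall wrist [ 6.66800000e-01  2.88000000e-02 -8.18448000e+01 -4.04090779e+15]
low scene [ 6.58900000e-01  1.63800000e-01 -6.51354000e+01 -4.21736261e+15]
low side [ 6.58600000e-01  1.04000000e-01 -1.68925700e+02 -4.42155898e+15]
low wrist [ 6.58900000e-01  1.04300000e-01  7.89519000e+01 -4.01539923e+15]
sole scene [   0.4408    0.1603 -112.5825   -0.    ]
sole side [ 4.9300000e-01  1.7480000e-01 -2.8786000e+01 -2.0020343e+15]
sole wrist [ 4.93000000e-01  1.74800000e-01 -2.87604000e+01 -1.95596905e+15]
tin31 scene [ 4.73900000e-01  1.66000000e-02 -7.44026000e+01 -3.98762302e+15]
tin31 side [ 4.73900000e-01  1.66000000e-02  9.40667000e+01 -4.44285744e+15]
tin31 wrist [ 4.74000000e-01  1.68000000e-02  4.64198000e+01 -3.81762088e+15]
tin23 scene [ 4.29200000e-01 -9.90000000e-02 -9.95884000e+01 -4.04002279e+15]
tin23 side [  0.4476  -0.1589 -60.265   -0.    ]
tin23 wrist [  0.4843  -0.1572 121.9694  -0.    ]
long scene [  0.562   0.338 144.     95.     90.   ]
long side [  0.498   0.338 143.    222.     90.   ]
square scene [  0.525  -0.336 160.59  164.248  84.753]
square side [ 0.57  -0.261  6.924 45.1   81.573]h.py:39: RuntimeWarning: overflow encountered in scalar negative
  return -(A&M).sum()/(A|M).sum()
```

Unsigned overflow in the cost, so I'll fix that.

```bash
sed -i 's/return -(A&M).sum()\/(A|M).sum()/return -float((A\&M).sum())\/float((A|M).sum())/' h.py; python3 f.py
```

```text
tall scene [ 6.35900e-01 -4.40000e-03 -1.83771e+01  8.96900e-01]
tall side [ 0.6359  0.0055 -4.5555  0.2752]
tall wrist [ 6.36300e-01 -2.30000e-03 -1.38024e+01  9.70300e-01]
low scene [ 0.6279  0.1329 23.5563  0.88  ]
low side [ 0.6278  0.1334 18.7815  0.7976]
low wrist [ 0.628   0.135  23.4134  0.9709]
sole scene [4.928000e-01 1.651000e-01 1.598146e+02 9.960000e-02]
sole side [0.4626 0.1427 7.4472 0.9242]
sole wrist [0.4619 0.1427 7.3774 0.9892]
tin31 scene [ 4.43000e-01 -1.47000e-02 -8.81236e+01  8.52600e-01]
tin31 side [ 4.42200e-01 -1.30000e-02  3.24867e+01  6.42000e-01]
tin31 wrist [ 4.428000e-01 -1.300000e-02  1.629009e+02  9.837000e-01]
tin23 scene [ 0.4589 -0.1317  7.5998  0.827 ]
tin23 side [  0.451   -0.1043 103.2895   0.1245]
tin23 wrist [ 4.551000e-01 -1.271000e-01 -1.476048e+02  4.708000e-01]
long scene [  0.562   0.338 144.     95.     90.   ]
long side [  0.498   0.338 143.    222.     90.   ]
square scene [  0.525  -0.336 160.59  164.248  84.753]
square side [ 0.57  -0.261  6.924 45.1   81.573]
```

Wrist-camera fits are good (IoU 0.97–0.99). I'll use these: tall (0.636,-0.002), -14°; low (0.628,0.135), 23°; sole (0.462,0.143), 7°. I'm going for the tall heel, turning and descending first.

Call:
move_arm(commands=[[[0, 0, 0, -0.15, 1], [0, 0, 0, -0.15, 1], [0, 0, 0, -0.15, 1], [0, 0, 0, -0.15, 1], [0, 0, 0, -0.15, 1], [0, 0, 0, -0.15, 1], [0, 0, 0, -0.15, 1], [0, 0, 0, -0.15, 1], [0, 4, 20, -0.13, 1], [0, 0, 40, 0, 1], [0, 0, 40, 0, 1], [0, 0, 40, 0, 1], [0, 0, 40, 0, 1], [0, 0, 25, 0, 1], [0, 0, 12, 0, 1], [0, 0, 0, 0, 1]]], squeeze=40)

```text
time_s: 1.8
tool_pos: [0.6272, -0.0013, 0.0292]
ee_rot: [-2.47, -1.937, 0.005]
ft_force: [0.3, -0.5, -0.2]
finger_gap: 0.0853
```

```bash
cat > to.py <<'E'
import sys
from h import *
def to(x,y,z,phi):
    s=monitor.observe(); R=Rotation.from_rotvec(s["ee_rot"]).as_matrix()
    p=np.degrees(np.arctan2(R[1,0],R[0,0])); turn=-np.radians((phi-p+180)%360-180)
    R2=R@Rotation.from_rotvec([0,0,turn]).as_matrix()
    print("phi %.1f turn %.3f shift mm"%(p,turn),np.round(R2.T@(np.array([x,y,z])-s["tool_pos"])*1e3,1),
      "t %.1f pos"%s["time_s"],np.round(s["tool_pos"],4),"gap %.4f"%s["finger_gap"],"F",np.round(s["ft_force"],2),"q6 %.2f"%s["joint_positions"][5])
if __name__=="__main__": to(*map(float,sys.argv[1:5]))
E
python3 to.py .6285 -.0004 .030 76.2
```

```text
phi 76.2 turn 0.000 shift mm [ 1.2  1.1 -0.8] t 1.8 pos [ 0.6272 -0.0013  0.0292] gap 0.0853 F [ 0.3  -0.48 -0.24] q6 -1.45
```

Call:
move_arm(commands=[[[1, 1, 0, 0, -1], [0, 0, 0, 0, -1], [0, 0, 0, 0, -1], [0, 0, 0, 0, -1], [0, 0, 0, 0, -1], [0, 0, 0, 0, -1], [0, 0, 0, 0, -1], [0, 0, 0, 0, -1], [0, 0, -15, 0, -1], [0, 0, -30, 0, -1], [0, 0, -30, 0, -1], [0, 0, -15, 0, -1], [0, 0, 0, -0.12, -1], [0, 0, 0, -0.12, -1], [0, 0, 0, 0, -1]]])

```text
time_s: 3.3
tool_pos: [0.6295, -0.0007, 0.1212]
ee_rot: [-2.222, -2.22, 0.001]
ft_force: [-0.2, 0.2, -1.2]
finger_gap: 0.0498
```

```bash
python3 to.py .550 .338 .040 90
```

```text
phi 89.9 turn -0.001 shift mm [338.7 -79.4  81.3] t 3.3 pos [ 0.6295 -0.0007  0.1212] gap 0.0498 F [-0.17  0.2  -1.21] q6 -1.69
```

Call:
move_arm(commands=[[[15, -4, 0, 0, -1], [30, -7, 0, 0, -1], [30, -7, 0, 0, -1], [30, -7, 0, 0, -1], [30, -7, 0, 0, -1], [30, -7, 0, 0, -1], [30, -7, 0, 0, -1], [30, -7, 0, 0, -1], [30, -7, 0, 0, -1], [30, -7, 0, 0, -1], [30, -7, 0, 0, -1], [24, -5, 0, 0, -1], [0, 0, 20, 0, -1], [0, 0, 30, 0, -1], [0, 0, 20, 0, -1], [0, 0, 5, 0, -1], [0, 0, 0, 0, -1], [0, 0, 0, 0, -1]]])

```text
time_s: 5.1
tool_pos: [0.5517, 0.339, 0.0476]
ee_rot: [2.222, 2.22, 0.003]
ft_force: [0.6, -0.1, -0.1]
finger_gap: 0.0497
```

```bash
python3 to.py .550 .338 .038 90
```

```text
phi 89.9 turn -0.001 shift mm [-1.  -1.7  9.6] t 5.1 pos [0.5517 0.339  0.0476] gap 0.0497 F [ 0.65 -0.14 -0.05] q6 -1.13
```

Call:
move_arm(commands=[[[0, 0, 5, 0, -1], [0, 0, 4, 0, -1], [0, 0, 1, 0, -1], [0, 0, 0, 0, -1], [0, 0, 0, 0, 0.5], [0, 0, 0, 0, 0.5], [0, 0, 0, 0, 0.5], [0, 0, 0, 0, 0.5], [0, 0, -20, 0, 0.5], [0, 0, -40, 0, 0.5], [0, 0, -40, 0, 0.5], [0, 0, -20, 0, 1]]])

```text
time_s: 6.3
tool_pos: [0.5528, 0.3391, 0.1605]
ee_rot: [2.221, 2.219, 0.008]
ft_force: [0.4, -0.6, 0.5]
finger_gap: 0.0769
```

```bash
python3 to.py .451 .1413 .021 97.4
python3 - <<'E'
from h import *
X,C=cloud("wrist")
print(fit(X,D,np.array([.558,.338]),.052,.066), fit(X,S,np.array([.462,.143]),.014,.026))
k=(np.hypot(X[:,0]-.558,X[:,1]-.338)<.02); print(np.percentile(X[k,2],[5,50,95]))
try: print(tray(X,np.array([.498,.338])))
except Exception as e: print(e)
E
```

```text
phi 90.0 turn -0.130 shift mm [-183.3 -127.1  138.5] t 6.3 pos [0.5528 0.3391 0.1605] gap 0.0769 F [ 0.37 -0.59  0.46] q6 -1.13
[0.5582 0.3392 0.6    0.9853] [0.4618 0.1437 7.3525 0.9257]
[0.0594593  0.22225562 0.23085087]
(np.float64(0.5040911254882813), np.float64(0.3388463134765625), 207.8543243408203, 141.10903930664062, 0.6820603609085083)
```

The tall heel is in the long tray, upright, at (0.558,0.339), yaw 0.6°, with its top at 60 mm. Now the sole.

Call:
move_arm(commands=[[[0, 0, 0, -0.13, 1], [-22, -16, 0, 0, 1], [-40, -28, 0, 0, 1], [-40, -28, 0, 0, 1], [-40, -28, 10, 0, 1], [-30, -20, 20, 0, 1], [-11, -7, 30, 0, 1], [0, 0, 30, 0, 1], [0, 0, 25, 0, 1], [0, 0, 0, 0, 1], [0, 0, 0, 0, 1]]])

```text
time_s: 7.45
tool_pos: [0.4483, 0.1404, 0.0409]
ee_rot: [-2.073, -2.359, 0.002]
ft_force: [0.2, 0.2, 0.1]
finger_gap: 0.0853
```

```bash
python3 to.py .451 .1418 .021 97.4
```

```text
phi 97.4 turn 0.000 shift mm [ 1.   2.8 19.9] t 7.5 pos [0.4483 0.1404 0.0409] gap 0.0853 F [0.17 0.16 0.12] q6 -1.56
```

Call:
move_arm(commands=[[[1, 3, 10, 0, 1], [0, 0, 10, 0, 1], [0, 0, 0, 0, 1], [0, 0, 0, 0, -1], [0, 0, 0, 0, -1], [0, 0, 0, 0, -1], [0, 0, 0, 0, -1], [0, 0, 0, 0, -1], [0, 0, 0, 0, -1], [0, 0, 0, 0, -1], [0, 0, -10, 0, -1], [0, 0, -25, 0, -1], [0, 0, -25, 0, -1], [0, 0, -10, 0.13, -1], [0, 0, 0, 0, -1], [0, 0, 0, 0, -1]]], squeeze=25)

```text
time_s: 9.05
tool_pos: [0.4512, 0.1418, 0.091]
ee_rot: [-2.219, -2.223, 0.001]
ft_force: [0.2, 0.7, -1.8]
finger_gap: 0.0534
```

```bash
python3 to.py .439 .338 .031 90
```

```text
phi 90.1 turn 0.002 shift mm [196.2 -12.2  60. ] t 9.1 pos [0.4512 0.1418 0.091 ] gap 0.0534 F [ 0.21  0.72 -1.78] q6 -1.43
```

Call:
move_arm(commands=[[[16, -2, 0, 0, -1], [30, -2, 0, 0, -1], [30, -2, 0, 0, -1], [30, -2, 0, 0, -1], [30, -2, 0, 0, -1], [30, -1, 0, 0, -1], [20, -1, 0, 0, -1], [10, 0, 0, 0, -1], [0, 0, 25, 0, -1], [0, 0, 20, 0, -1], [0, 0, 5, 0, -1], [0, 0, 0, 0, -1], [0, 0, 0, 0, -1]]])

```text
time_s: 10.35
tool_pos: [0.4403, 0.3378, 0.0419]
ee_rot: [2.222, 2.22, 0.001]
ft_force: [0.2, 0.0, -0.1]
finger_gap: 0.0531
```

```bash
python3 to.py .439 .338 .030 90
```

```text
phi 90.0 turn -0.001 shift mm [ 0.2 -1.3 11.9] t 10.3 pos [0.4403 0.3378 0.0419] gap 0.0531 F [ 0.16  0.   -0.12] q6 -1.05
```

Call:
move_arm(commands=[[[0, -1, 6, 0, -1], [0, 0, 5, 0, -1], [0, 0, 1, 0, -1], [0, 0, 0, 0, -1], [0, 0, 0, 0, 0.5], [0, 0, 0, 0, 0.5], [0, 0, 0, 0, 0.5], [0, 0, 0, 0, 0.5], [0, 0, -20, 0, 0.5], [0, 0, -40, 0, 0.5], [0, 0, -40, 0, 0.5], [0, 0, -20, 0, 1], [0, 0, 0, 0, 1]]])

```text
time_s: 11.65
tool_pos: [0.4411, 0.3393, 0.1539]
ee_rot: [2.221, 2.219, 0.013]
ft_force: [0.8, -0.2, 0.4]
finger_gap: 0.0855
```

```bash
python3 to.py .6207 .1318 .020 113.4
python3 - <<'E'
from h import *
X,C=cloud("wrist")
print(fit(X,S,np.array([.45,.338]),.024,.034), fit(X,D,np.array([.558,.338]),.052,.066))
k=(np.hypot(X[:,0]-.45,X[:,1]-.338)<.02)&(X[:,2]<.1); print(np.percentile(X[k,2],[5,50,95]))
p,d=camera("side"); cv2.imwrite("pics/side1.png",cv2.resize(p[200:360,120:320,::-1],None,fx=3,fy=3))
E
```

```text
phi 90.0 turn -0.409 shift mm [-261.9   81.3  134.3] t 11.7 pos [0.4411 0.3393 0.1539] gap 0.0855 F [ 0.77 -0.2   0.43] q6 -1.05
[0.4487 0.3376 0.15   0.9837] [ 0.557   0.3393 -0.1287  0.9622]
[0.02701904 0.02806479 0.0291531 ]
```

View pics/side1.png

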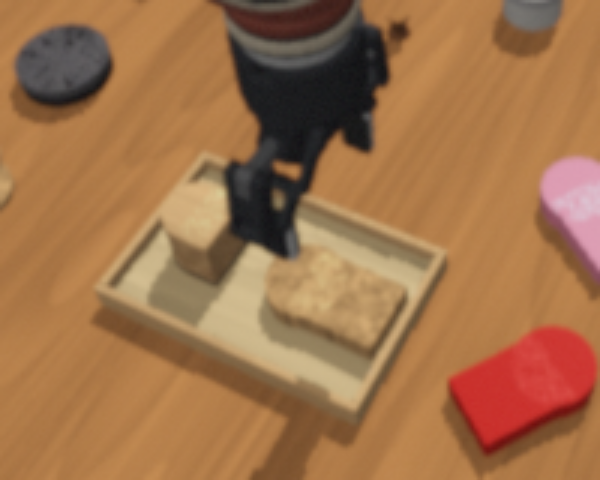

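The crop shows the tall heel (200,225) and the sole (335,295) flat in the long tray; the sole's top at 28 mm confirms it. Next is the low heel.

Call:
move_arm(commands=[[[0, 0, 0, -0.14, 1], [0, 0, 0, -0.14, 1], [0, 0, 0, -0.13, 1], [-22, 7, 0, 0, 1], [-40, 12, 0, 0, 1], [-40, 12, 0, 0, 1], [-40, 13, 0, 0, 1], [-40, 13, 0, 0, 1], [-40, 12, 10, 0, 1], [-25, 8, 20, 0, 1], [-15, 4, 30, 0, 1], [0, 0, 30, 0, 1], [0, 0, 25, 0, 1], [0, 0, 0, 0, 1], [0, 0, 0, 0, 1]]])

```text
time_s: 13.25
tool_pos: [0.6158, 0.1296, 0.0323]
ee_rot: [-1.722, -2.624, 0.004]
ft_force: [0.0, -0.1, 0.8]
finger_gap: 0.0853
```

```bash
python3 to.py .6207 .1318 .020 113.4
```

```text
phi 113.4 turn 0.001 shift mm [ 0.   5.4 12.3] t 13.2 pos [0.6158 0.1296 0.0323] gap 0.0853 F [ 0.03 -0.1   0.76] q6 -1.89
```

Call:
move_arm(commands=[[[0, 5, 6, 0, 1], [0, 0, 6, 0, 1], [0, 0, 0, 0, 1], [0, 0, 0, 0, -1], [0, 0, 0, 0, -1], [0, 0, 0, 0, -1], [0, 0, 0, 0, -1], [0, 0, 0, 0, -1], [0, 0, 0, 0, -1], [0, 0, 0, 0, -1], [0, 0, -15, 0, -1], [0, 0, -30, 0, -1], [0, 0, -30, 0.12, -1], [0, 0, -30, 0.12, -1], [0, 0, -15, 0.12, -1], [0, 0, 0, 0.127, -1], [0, 0, 0, 0, -1]]], squeeze=30)

```text
time_s: 14.95
tool_pos: [0.6221, 0.1318, 0.1436]
ee_rot: [2.305, 2.133, 0.002]
ft_force: [-0.7, -0.4, -0.7]
finger_gap: 0.0491
```

```bash
python3 to.py .553 -.338 .030 85.5
```

```text
phi 85.6 turn 0.001 shift mm [-473.8  -32.2  113.4] t 14.9 pos [0.6221 0.1318 0.1436] gap 0.0491 F [-0.66 -0.4  -0.74] q6 -1.40
```

Call:
move_arm(commands=[[[-15, -2, 0, 0, -1], [-30, -2, 0, 0, -1], [-35, -2, 0, 0, -1], [-35, -2, 0, 0, -1], [-35, -2, 0, 0, -1], [-35, -2, 0, 0, -1], [-35, -2, 0, 0, -1], [-35, -2, 0, 0, -1], [-35, -2, 0, 0, -1], [-35, -2, 0, 0, -1], [-35, -2, 0, 0, -1], [-35, -2, 0, 0, -1], [-35, -2, 0, 0, -1], [-30, -3, 0, 0, -1], [-14, -3, 0, 0, -1], [0, 0, 0, 0, -1], [0, 0, 0, 0, -1]]])

```text
time_s: 16.65
tool_pos: [0.5528, -0.3376, 0.1417]
ee_rot: [-2.304, -2.133, -0.0]
ft_force: [0.3, -0.3, -0.3]
finger_gap: 0.049
```

```bash
python3 to.py .553 -.338 .030 85.5;  python3 - <<'E'
from h import *
for n in ("wrist","scene"):
    X,C=cloud(n); 
    if n=="wrist": cv2.imwrite("pics/w2.png",camera(n)[0][:,:,::-1])
    print(n,tray(X,np.array([.525,-.336]),.12))
E
```

```text
phi 85.6 turn 0.001 shift mm [ -0.6   0.4 111.7] t 16.6 pos [ 0.5528 -0.3376  0.1417] gap 0.0490 F [ 0.29 -0.26 -0.33] q6 -2.16
wrist (np.float64(0.5249278564453125), np.float64(-0.33507058715820315), 160.91781616210938, 160.69886779785156, 84.9759292602539)
scene (np.float64(0.5244512176513673), np.float64(-0.33606097412109376), 160.7412567138672, 161.5209197998047, 85.03025817871094)
```

View pics/w2.png

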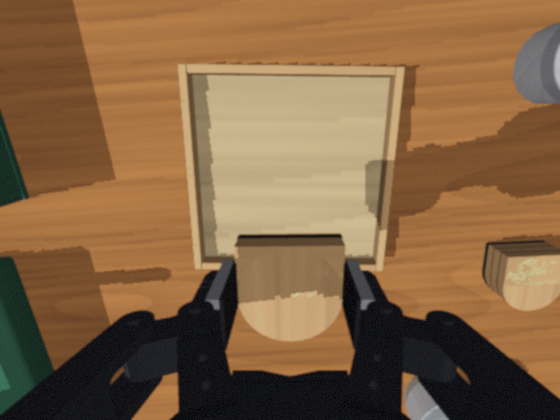

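The wrist view shows the heel held level between the pads at (290,285) over the tray, with the tray at (0.525,-0.335), yaw -5°, as expected. I'm lowering it now.

Call:
move_arm(commands=[[[0, 0, 20, 0, -1], [0, 0, 35, 0, -1], [0, 0, 30, 0, -1], [0, 0, 15, 0, -1], [0, 0, 6, 0, -1], [0, 0, 5, 0, -1], [0, 0, 1, 0, -1], [0, 0, 0, 0, -1], [0, 0, 0, 0, 0.5], [0, 0, 0, 0, 0.5], [0, 0, 0, 0, 0.5], [0, 0, 0, 0, 0.5], [0, 0, -20, 0, 0.5], [0, 0, -40, 0, 0.5], [0, 0, -40, 0, 0.5], [0, 0, -30, 0, 1], [0, 0, 0, 0, 1]]])

```text
time_s: 18.5
tool_pos: [0.556, -0.3405, 0.1674]
ee_rot: [2.298, 2.126, 0.003]
ft_force: [-0.3, -0.6, -0.1]
finger_gap: 0.0854
```

```bash
python3 to.py .458 -.130 .030 85.5;  python3 - <<'E'
from h import *
X,C=cloud("wrist")
print(fit(X,D,np.array([.561,-.339]),.018,.030), fit(X,T,np.array([.458,-.13]),.036,.048))
k=(np.hypot(X[:,0]-.561,X[:,1]+.339)<.02)&(X[:,2]<.1); print(np.percentile(X[k,2],[5,50,95]))
E
```

```text
phi 85.5 turn 0.001 shift mm [ 203.  -115.5  135. ] t 18.5 pos [ 0.556  -0.3405  0.1674] gap 0.0854 F [-0.33 -0.6  -0.11] q6 -2.16
[ 0.561  -0.3395 -4.1113  0.9843] [  0.4613  -0.1541 -32.5426   0.2615]
[0.02296354 0.02408218 0.0251777 ]
```

Call:
move_arm(commands=[[[20, -12, 0, 0, 1], [40, -23, 0, 0, 1], [40, -23, 0, 0, 1], [40, -23, 0, 0, 1], [40, -23, 10, 0, 1], [23, -12, 20, 0, 1], [0, 0, 10, 0, 1], [0, 0, 0, 0, 1], [0, 0, 0, 0, 1]]])

```text
time_s: 19.45
tool_pos: [0.4535, -0.1276, 0.12]
ee_rot: [-2.306, -2.132, 0.001]
ft_force: [-0.4, 0.2, 0.4]
finger_gap: 0.0853
```

```bash
cat > g.py <<'E'
from h import *; from to import to; import sys
X,C=cloud("wrist"); r=fit(X,T,np.array([float(sys.argv[1]),float(sys.argv[2])]),.036,.048); print(r); to(r[0],r[1],.028,85.5)
E
python3 g.py .458 -.130
```

```text
[  0.458   -0.1311 -25.8345   0.9889]
phi 85.5 turn -0.000 shift mm [-2.8  4.2 92.7] t 19.5 pos [ 0.454  -0.128   0.1207] gap 0.0855 F [0.14 0.53 0.39] q6 -1.92
```

Call:
move_arm(commands=[[[-3, 4, 20, 0, 1], [0, 0, 35, 0, 1], [0, 0, 27, 0, 1], [0, 0, 10, 0, 1], [0, 0, 0, 0, 1], [0, 0, 0, 0, -1], [0, 0, 0, 0, -1], [0, 0, 0, 0, -1], [0, 0, 0, 0, -1], [0, 0, 0, 0, -1], [0, 0, 0, 0, -1], [0, 0, 0, 0, -1], [0, 0, -15, 0, -1], [0, 0, -25, 0, -1], [0, 0, -10, 0, -1], [0, 0, 0, 0, -1], [0, 0, 0, 0, -1], [0, 0, 0, 0, -1]]], squeeze=50)

```text
time_s: 21.3
tool_pos: [0.4562, -0.1298, 0.077]
ee_rot: [-2.305, -2.132, 0.001]
ft_force: [-0.1, -0.5, -0.2]
finger_gap: 0.0547
```

```bash
python3 to.py .458 -.130 .029 85.5
```

```text
phi 85.5 turn 0.001 shift mm [-0.1  1.9 48. ] t 21.3 pos [ 0.4562 -0.1298  0.077 ] gap 0.0547 F [-0.09 -0.47 -0.16] q6 -1.93
```

Run:
```python
from h import *
F=[]
for i in range(8): p,d=camera("scene"); F.append(monitor.observe()["ft_force"][2])
print(np.mean(F),np.std(F)); q,_=camera("wrist")
cv2.imwrite("pics/s3.png",np.hstack([cv2.resize(p[160:300,150:300,::-1],(450,420)),cv2.resize(q[:,:,::-1],(350,420))]))
```

```text
-0.4093817939404957 0.4338102655620381
```

View pics/s3.png

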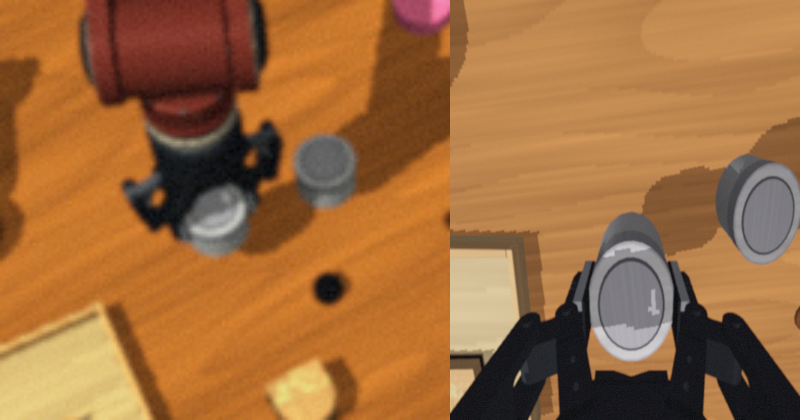

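The tin is off the bench between the pads (630,300), and the force is about 0.4 N, so it is the empty one. I'm setting it back where it stood and lifting the other.

Call:
move_arm(commands=[[[0, 0, 15, 0, -1], [0, 0, 20, 0, -1], [0, 0, 9, 0, -1], [0, 0, 4, 0, -1], [0, 0, 1, 0, -1], [0, 0, 0, 0, -1], [0, 0, 0, 0, 1], [0, 0, 0, 0, 1], [0, 0, 0, 0, 1], [0, 0, 0, 0, 1], [0, 0, 0, 0, 1], [0, 0, 0, 0, 1], [0, 0, -20, 0, 1], [0, 0, -40, 0, 1], [0, 0, -30, 0, 1], [0, 0, 0, 0, 1]]])

```text
time_s: 23.35
tool_pos: [0.4603, -0.1317, 0.1247]
ee_rot: [2.299, 2.127, 0.006]
ft_force: [0.8, 0.4, 0.3]
finger_gap: 0.0857
```

```bash
python3 g.py .458 -.130; python3 g.py .443 -.013
```

```text
[ 4.570000e-01 -1.306000e-01 -1.438002e+02  9.840000e-01]
phi 85.5 turn 0.001 shift mm [ 0.5 -2.4 94.1] t 23.4 pos [ 0.4589 -0.131   0.1221] gap 0.0859 F [-0.76 -0.43  0.08] q6 -1.93
[ 4.42600e-01 -1.34000e-02  5.51161e+01  9.88300e-01]
phi 85.5 turn 0.001 shift mm [115.6 -24.2  91.9] t 23.4 pos [ 0.4576 -0.1304  0.12  ] gap 0.0852 F [-0.07  0.07 -0.6 ] q6 -1.93
```

The empty tin is standing at (0.457,-0.131). Next is the second tin.

Call:
move_arm(commands=[[[16, -3, 0, 0, 1], [30, -6, 0, 0, 1], [35, -8, 0, 0, 1], [25, -5, 0, 0, 1], [10, -2, 0, 0, 1], [0, 0, 0, 0, 1], [0, 0, 30, 0, 1], [0, 0, 35, 0, 1], [0, 0, 17, 0, 1], [0, 0, 10, 0, 1], [0, 0, 0, 0, 1], [0, 0, 0, 0, 1]]])

```text
time_s: 24.65
tool_pos: [0.4429, -0.0133, 0.0279]
ee_rot: [2.306, 2.132, 0.001]
ft_force: [0.2, 0.6, 0.2]
finger_gap: 0.0856
```

Call:
move_arm(commands=[[[0, 0, 0, 0, -1], [0, 0, 0, 0, -1], [0, 0, 0, 0, -1], [0, 0, 0, 0, -1], [0, 0, 0, 0, -1], [0, 0, 0, 0, -1], [0, 0, 0, 0, -1], [0, 0, 0, 0, -1], [0, 0, -10, 0, -1], [0, 0, -20, 0, -1], [0, 0, -30, 0, -1], [0, 0, -30, 0, -1], [0, 0, -10, 0, -1], [0, 0, 0, 0, -1], [0, 0, 0, 0, -1], [0, 0, 0, 0, -1]]], squeeze=70)

```text
time_s: 26.25
tool_pos: [0.4407, -0.0124, 0.125]
ee_rot: [-2.304, -2.131, 0.004]
ft_force: [0.3, 0.8, -3.2]
finger_gap: 0.054
```

Run:
```python
from h import *; from to import to
F=[]
for i in range(8): camera("wrist"); F.append(monitor.observe()["ft_force"][2])
print(np.mean(F),np.std(F))
c,s=np.cos(np.radians(-5)),np.sin(np.radians(-5)); l=-38
to(.525+l*c,-.3355+l*s,.036,85)
```

```text
-2.997662248699598 0.20158434264039787
phi 85.5 turn 0.009 shift mm [  -314.3 -37889.2    108.8] t 26.6 pos [ 0.4421 -0.0127  0.1271] gap 0.0544 F [-0.16  0.17 -3.3 ] q6 -1.69
```

About 3.0 N against 0.4 N, so this is the full tin. The offset was in mm by mistake; recomputing: target (0.487,-0.332).

```bash
python3 to.py .487 -.332 .036 85.5
```

```text
phi 85.5 turn 0.001 shift mm [-314.8   69.8   91. ] t 26.6 pos [ 0.4421 -0.0127  0.1271] gap 0.0544 F [-0.16  0.17 -3.3 ] q6 -1.69
```

Call:
move_arm(commands=[[[-10, 2, 0, 0, -1], [-20, 4, 0, 0, -1], [-28, 6, 0, 0, -1], [-30, 7, 0, 0, -1], [-30, 7, 0, 0, -1], [-30, 7, 0, 0, -1], [-30, 7, 0, 0, -1], [-30, 7, 0, 0, -1], [-30, 7, 0, 0, -1], [-30, 7, 0, 0, -1], [-25, 5, 0, 0, -1], [-15, 3, 0, 0, -1], [-7, 1, 0, 0, -1], [0, 0, 15, 0, -1], [0, 0, 25, 0, -1], [0, 0, 25, 0, -1], [0, 0, 15, 0, -1], [0, 0, 0, 0, -1], [0, 0, 0, 0, -1]]])

```text
time_s: 28.55
tool_pos: [0.4876, -0.3317, 0.0472]
ee_rot: [-2.305, -2.134, -0.0]
ft_force: [0.3, 0.2, -2.3]
finger_gap: 0.054
```

```bash
python3 to.py .487 -.332 .036 85.5
```

```text
phi 85.6 turn 0.001 shift mm [-0.4 -0.6 11.2] t 28.6 pos [ 0.4876 -0.3317  0.0472] gap 0.0540 F [ 0.27  0.22 -2.28] q6 -2.22
```

Call:
move_arm(commands=[[[0, 0, 6, 0, -1], [0, 0, 4, 0, -1], [0, 0, 1, 0, -1], [0, 0, 0, 0, -1], [0, 0, 0, 0, 0.6], [0, 0, 0, 0, 0.6], [0, 0, 0, 0, 0.6], [0, 0, 0, 0, 0.6], [0, 0, 0, 0, 0.6], [0, 0, -20, 0, 0.6], [0, 0, -40, 0, 0.6], [0, 0, -40, 0, 0.6], [0, 0, -40, 0, 1], [20, 0, -20, 0, 1], [40, 0, -20, 0, 1], [40, 0, 0, 0, 1], [20, 0, 0, 0, 1], [0, 0, 0, 0, 1], [0, 0, 0, 0, 1]]])

```text
time_s: 30.45
tool_pos: [0.4968, -0.2126, 0.2163]
ee_rot: [2.305, 2.134, -0.001]
ft_force: [0.0, -0.8, -0.7]
finger_gap: 0.0854
```

Run:
```python
from h import *
X,C=cloud("wrist"); L=[X]
for n in ("scene","side"):
    X,C=cloud(n); L.append(X)
    p,_=camera(n); cv2.imwrite(f"pics/{n}9.png",p[:,:,::-1])
L[2][:,2]-=.0025
for nm,sh,xy,h in (("tall",D,(.558,.339),.06),("sole",S,(.449,.338),.028),("low",D,(.561,-.3395),.024),("full",T,(.487,-.332),.05),("empty",T,(.457,-.131),.042),("middle",D,(.629,-.138),.032)):
    for n,X in zip(("wrist","scene","side"),L):
        k=(np.hypot(X[:,0]-xy[0],X[:,1]-xy[1])<.015)&(X[:,2]<.1)
        try: print(nm,n,fit(X,sh,np.array(xy),h-.006,h+.006),"z",np.round(np.percentile(X[k,2],[5,50,95]),4))
        except Exception as e: print(nm,n,"-")
```

```text
tall wrist -
tall scene [   0.5449    0.3356 -175.632     0.4706] z [0.055 0.059 0.063]
tall side [0.5576 0.3385 1.245  0.9348] z [0.0573 0.0594 0.061 ]
sole wrist -
sole scene [  0.4724   0.3348 166.0536   0.4398] z [0.0225 0.0269 0.0316]
sole side [ 0.4493  0.3367 -0.6593  0.9659] z [0.0253 0.0273 0.0291]
low wrist [ 0.56   -0.3391 -4.3786  0.9049] z [0.0229 0.024  0.025 ]
low scene [ 0.5599 -0.3408 -6.6046  0.9144] z [0.0196 0.0232 0.0277]
low side [ 5.45200e-01 -3.28300e-01  4.87112e+01  2.47000e-02] z [0.0231 0.0246 0.028 ]
full wrist [   0.487    -0.3324 -110.6706    0.9829] z [0.0495 0.0507 0.0518]
full scene [  0.4867  -0.333  -59.4729   0.8928] z [0.0462 0.0503 0.0544]
full side [ 0.4922 -0.3181 36.3912  0.0653] z [0.0499 0.0515 0.053 ]
empty wrist [ 0.457  -0.1307 57.3925  0.9854] z [0.0418 0.0429 0.044 ]
empty scene [ 0.456  -0.1322 12.661   0.8669] z [0.0381 0.042  0.0457]
empty side [   0.4513   -0.116  -112.9511    0.2931] z [0.0414 0.0427 0.0448]
middle wrist [ 0.6273 -0.1404 -0.0817  0.9173] z [0.0311 0.0322 0.0332]
middle scene [ 0.6259 -0.1415 -4.4931  0.8991] z [0.0276 0.0308 0.035 ]
middle side [ 6.260000e-01 -1.191000e-01 -1.282714e+02  1.288000e-01] z [0.0304 0.0327 0.0346]
```

View pics/scene9.png

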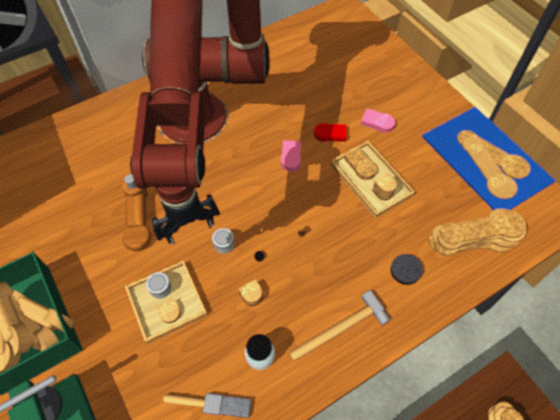

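The picture shows the sole and tall heel in the long tray (372,175), and the full tin and low heel in the square tray (165,297). The middle heel is untouched at (251,292), and the empty tin is standing at (223,240). I'm handing in.

```bash
python3 -c "
from bench import workorder,monitor
print(workorder.job_done(), monitor.observe()['time_s'])"
```

```text
the job is handed in; nothing more can be done
the job is handed in; nothing more can be done
```

I made up both jobs and handed them in, with the robot's clock at a little over 30 s. The tall heel and the brown cork sole are in the long tray, and the low heel and the full tin are in the square tray. On lifting, the tins read about 3.0 N and 0.4 N, so I took the heavier one as full.

**Last checks:**
- **Heights:** everything in the trays lies flat and upright. The tops stand about 59, 27, 24 and 51 mm above the bench, against expected values of 60, 28, 24 and 50.
- **Empty tin:** it stands upright on the bench at about (0.457, -0.131) m, where it was before.
- **Middle heel:** I never touched it, and it stands where it was.

**Disagreements:** some outline fits from the scene and side cameras were poor. I think that was where the view was partly blocked or cut off at the frame edge. For each of these another camera gave a good fit, and the heights and the final picture agreed with it.

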